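# Clear the watering can from the fan and start it

## Robot

A 6-joint arm with a two-finger parallel gripper is mounted at the origin on the work surface. World frame = base frame: x ahead of the robot, y to its left, z up, the work surface at z = 0. Lengths are in m, angles in rad, forces in N, time in s.
With the tool pointing down it reaches from about 0.3 to 0.85 m from the base axis. Payload 5.4 kg.
Tool frame: the origin (TCP) lies midway between the tips of the shut fingers; the grasp point (between the pads) lies 19 mm behind it (env.grasp_offset is the distance from the TCP to the grasp point, in m); z points along the fingers, y is the line along which they close (so a half turn about z gives the same grasp; the last joint's range is limited). The gripper opens to 85 mm and grips with 20 to 120 N. Pads are 22 mm wide; open, the fingers measure 114 mm over their backs; the gripper's body (76 mm by 85 mm) begins 54 mm behind the grasp point. The pads swing forward as they close: fully open they stand 13 mm farther back than shut.
Start: joints at [-0.21, 0.158, 1.597, -0, 1.386, -0.21], TCP at [0.575, -0, 0.192] pointing down, gripper open.
Joint ranges: [-2.91, 2.91], [-0.94, 2.29], [0.18, 2.7], [-1.29, 4.43], [0.17, 2.64], [-3, 3]. Speed limits (rad/s): [2.57, 2.57, 3.14, 3.14, 3.14, 3.14].

## Interface

Orientations are given as a unit quaternion [w, x, y, z].
In Python, from plant import sensors, optics, close_job, cut_out, landmark_of, env gives the robot as it stands.
- The arm moves only by the shell command python3 -m inch 'ROWS' [FORCE]. ROWS is JSON, one flat list of numbers, 7 for each row, row after row: the shift along the world's x, y, z in cm, then the turn, a rotation vector about the world's x, y, z in rad, then the finger opening in cm, from 0 to 8.54. In form: [tx, ty, tz, wx, wy, wz, gripper, tx, ty, tz, wx, wy, wz, gripper, ...]. A call has exactly 8 rows; each row is the pose to reach, as a shift and turn from the pose commanded when the call began; what a row does not reach only later rows make up. A row lasts 1/10 s, in which the tool goes at most 50 mm and 8.59 degrees, less where a joint would pass 70% of its speed; a pose out of reach is approached as far as the arm can. A call with a gripper value outside its range is refused whole. The fingers move at their own pace and stop on an object; FORCE is the grip in N (left out, the last holds). Time passes only in rows, so rows that repeat a pose let the fingers close, or fill a call up. It gives the time, the measured TCP pose, the force, the opening and the grip force at its end, in the units of the state.
- sensors.state(): the state, without advancing time (a new reading comes with each control period).
- optics.snapshot(name): name is "scene" or "side" or "wrist"; returns a dict with "img" (400x640x3 uint8, blue, green, red), "vertical_fov" (degrees; the focal length in pixels is half the picture's height over the tangent of half this angle, whatever the lens; pixels are square), "cx", "cy" (the principal point, pixels), "R" (3x3) and "t" (3): a world point X has camera coordinates R X + t; the wrist camera has in their place "mount" (4x4, takes a point from camera to tool coordinates, whose origin is the TCP and whose axes are the flange's). Camera axes: x right, y down, z forward; pixel columns grow to the right and rows downward; lengths in m; the calibration is good to about 2 mm. A picture is of the moment at which its call begins: read the wrist's pose just before it. There is no depth.
- close_job(): hands the job in; it is judged then, once.
Trained networks look in the newest picture that a camera, given by its name, has taken for a name from the list of things; names that differ only in an ending like _2 or _b are one class to them, and where a whole thing is asked for, a point or a joint stands for the part that bears it (a point fixed in the world has none). Each returns a list of dicts, best first, with "confidence" (0 to 1); they miss things now and then, are a little off and sometimes report something else, mostly with a low value. They report only what shows in the picture. A call takes as long as a camera call.
- cut_out(camera, query): "mask" (400x640 bool, what is visible of it).
- landmark_of(camera, query): "xyz" ([x, y, z] in m, in world coordinates, good to about 4 mm: a listed point, or the origin of a listed thing).
The state is a dict: "t": time; "qpos": joint angles; "qvel": joint speeds; "tau": joint torques, N m; "ee_pos": TCP position; "ee_rot": TCP orientation; "force": force on the tool from outside, world axes, zero at the start; "ft_torque": the same for the moment, N m; "opening": finger opening in m; "grip_force": force on a finger pad.
Only numpy, scipy, OpenCV 4.12 (cv2) and the standard library are available. Lean on these libraries where they do the work, as an engineer would, in place of code of your own. Each camera call takes 0.05 s, during which the arm holds its last target. There are 200 camera calls.

## Task

I want the desk fan on, but the watering can has been left right in front of its button. Carry the can over to the white saucer and set it down gently, without dropping it, upright in the middle of the saucer with its whole base flat on the saucer's floor; then press the fan's button fully down and let it spring back. Don't tip the can over, don't knock the fan's head or the hook rail, and leave the saucer, the fish and the block where they are.

Things in the scene. Friction and masses are not known exactly. Their poses are not given: they have to be found in the camera images.
- can: Empty green toy watering can, 0.19 to 0.34 kg, loose, upright, 8 to 18 mm in front of the fan's base. Round open body, 92 mm across at the base, 104 at the rim, 118 high; spout to its own -x (roughly away from the fan) with a rose, reaching 145 mm from the axis, rose 105 to 145 mm high. Origin: centre of the underside, on the axis; z up.
- can_handle (a point): Middle of the can's carrying handle, on its axis, 172 mm above its underside. The handle is a straight level bar along the can's x axis, 78 mm long, 18 wide (along the can's y), 13 thick, joined to the rim by posts 50 mm before and behind the axis; 47 mm free between bar and rim.
- saucer: White ceramic saucer, loose, 0.28 kg, 156 mm across, 18 mm high. Inside it a flat round floor 116 mm across, 5 mm above the bench, surrounded by a sloping rim. Origin: centre of the underside. It lies either to the left or to the right of the fan.
- saucer_in (a point): Centre of the saucer's flat inner floor (where the middle of the can's underside belongs), 5 mm above the saucer's underside; z up.
- fan: White desk fan, fixed, 380 mm high. Origin: centre of the underside; its own -x is the button side, facing roughly the robot. Base x from -105 to +95, 170 wide (y), 22 mm high; on its front part a control panel 120 mm wide, leaning 35 degrees from level, looking forward (-x) and up, lower edge 33 mm, upper edge 77 mm high.
- fan_head: The fan's head, fixed: round wire guard, 230 mm in diameter, 90 mm deep (x -50 to +40), motor behind it. Origin on the guard's axis (along the fan's x), 265 mm straight above the fan's origin. The guard hangs close behind and above the button: a gripper pointing straight down has no room there; lean it 25 to 45 degrees, away from the fan.
- fan_button (a joint): Travel of the fan's push button into the panel: 0 = out, 0.006 m = fully down. A spring brings it back; it begins to move at 1.5 N and is fully down at 5 N.
- fan_button_top (a point): Centre of the top face of the fan's button: grey, round, 32 mm in diameter, mid-panel, 10 mm proud of its 48 mm collar, which is 5 mm proud of the panel. When out, about 67 mm above the bench, 69 mm in front of the fan's origin. z axis: straight out of the button (35 degrees from vertical, to the fan's front); press against it. y axis: level.
- fish: Wooden toy fish lying flat, about 150 mm long, 68 mm wide, 26 mm high, loose; origin: middle of the underside. On the other side of the fan from the saucer. A bystander.
- block: Purple wooden building block lying flat, 100 x 50 x 50 mm, loose; origin: middle of the underside. A bystander.
- hook_rail: Bamboo stand with a hook rail, fixed, 400 mm long (its y), 320 high, 100 deep, a toy shovel and a toy rake hanging on it; stands at the right edge of the work. Origin: middle of its underside; hooks on its own -x side. A bystander.

How it is judged:
By the outcome, as a careful person would: the job done as asked, in the order asked, and still so for the second after the job is handed in, with the robot touching nothing.
It also fails if it takes over 46 s, if anything falls off the work surface, if the arm or the gripper's body presses on something with over 40 N, if the wrist force passes 120 N, or if a joint passes its speed limit or range.

## Working session

There is one attempt and no reset: what is moved stays moved. The work goes in short steps, Python scripts to look and compute and a shell command to move; the robot and the scene stay as the last step left them, time stands still between calls to the robot, and variables do not carry over. Pictures are saved under pics/ and viewed, at most 10 in all, crops included, and the job is handed in when it is done.

```bash
ls; mkdir -p pics; python3 - <<'E'
from plant import sensors, optics, landmark_of, env
import cv2,numpy as np
s=sensors.state();print(s['t'],s['ee_pos'],s['ee_rot'],s['force'],env.grasp_offset)
ims=[]
for c in ("scene","side"):
    p=optics.snapshot(c);cv2.imwrite(f"pics/{c}0.png",p["img"])
    for q in ("can","can_handle","saucer","saucer_in","fan","fan_head","fan_button_top","fish","block","hook_rail"):
        r=landmark_of(c,q)
        print(c,q,[(np.round(d["xyz"],4).tolist(),round(d["confidence"],2)) for d in r[:2]])
print(sensors.state()['t'])
E
```

```text
pics
0.0 [5.74316815e-01 1.17966480e-04 1.91200287e-01] [-7.99828646e-04  7.07111142e-01  7.07101772e-01 -5.26839502e-04] [ 0.7558691  -0.31986524 -0.0305189 ] 0.0187
scene can [([0.537, 0.0341, 0.0015], 0.61)]
scene can_handle [([0.5393, 0.0302, 0.1741], 0.59)]
scene saucer [([0.4822, -0.3096, -0.0031], 0.58)]
scene saucer_in [([0.4812, -0.3052, 0.0036], 0.88)]
scene fan [([0.6977, 0.0595, 0.0032], 0.95)]
scene fan_head [([0.6997, 0.0544, 0.2634], 0.59)]
scene fan_button_top [([0.6314, 0.045, 0.0659], 0.45), ([0.4433, 0.333, -0.0005], 0.37)]
scene fish [([0.4422, 0.3365, 0.0022], 0.64)]
scene block [([0.6335, 0.0424, 0.0645], 0.72), ([0.715, -0.2716, -0.0003], 0.58)]
scene hook_rail [([0.4631, -0.552, -0.0022], 0.94), ([0.6991, 0.0579, -0.0012], 0.64)]
side can [([0.5384, 0.0337, -0.0014], 0.95), ([0.6985, 0.0518, -0.0009], 0.21)]
side can_handle [([0.5378, 0.0321, 0.1741], 0.75)]
side saucer [([0.4813, -0.3139, -0.0018], 0.84)]
side saucer_in [([0.4814, -0.3118, 0.0004], 0.59)]
side fan [([0.6994, 0.0509, 0.0019], 0.61)]
side fan_head [([0.7008, 0.0533, 0.2644], 0.56)]
side fan_button_top [([0.6374, 0.0399, 0.0673], 0.55)]
side fish [([0.4434, 0.3309, 0.0006], 0.81)]
side block [([0.7149, -0.2739, 0.0029], 0.83)]
side hook_rail [([0.4599, -0.5565, 0.0007], 0.74)]
1.1
```

View pics/scene0.png

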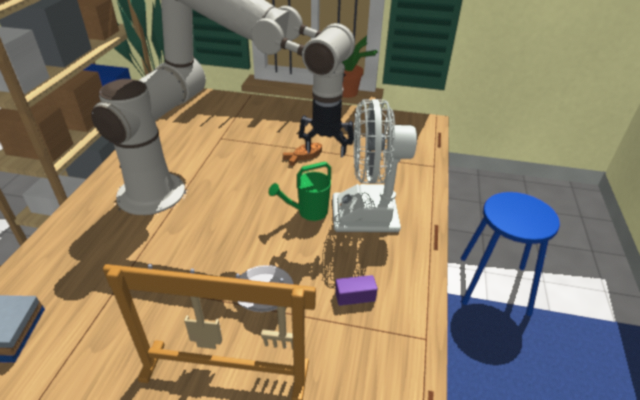

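View pics/side0.png

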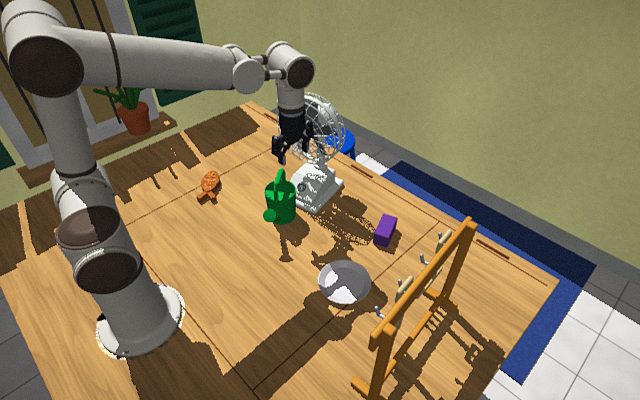

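```bash
cat > h.py <<'E'
import numpy as np,cv2
from scipy.spatial.transform import Rotation as Ro
def K(p): 
    f=200/np.tan(np.radians(p["vertical_fov"])/2); return np.array([[f,0,p["cx"]],[0,f,p["cy"]],[0,0,1]])
def Rq(q): return Ro.from_quat(q,scalar_first=True)
def wristcam(p,s):
    M=np.array(p["mount"]); T=np.eye(4); T[:3,:3]=Rq(s["ee_rot"]).as_matrix(); T[:3,3]=s["ee_pos"]
    W=np.linalg.inv(T@M); return dict(p,R=W[:3,:3],t=W[:3,3])
def proj(p,X):
    c=X@np.array(p["R"]).T+np.array(p["t"]); u=c@K(p).T; return u[:,:2]/u[:,2:]
a=np.linspace(0,2*np.pi,40,endpoint=False)
def ring(r,z,x=0): return np.c_[x+r*np.cos(a),r*np.sin(a),0*a+z]
rose=np.array([(-.145,y,z) for y in(-.012,.012) for z in(.112,.14)]+[(-.135,0,.145),(-.135,0,.105),(-.138,.02,.125),(-.138,-.02,.125)])
bar=np.array([(x,y,z) for x in(-.045,.045) for y in(-.009,.009) for z in(.1655,.1785)])
MODEL=np.vstack([ring(.046,0),ring(.052,.118),rose,bar])
def hull(uv):
    m=np.zeros((400,640),np.uint8); cv2.fillConvexPoly(m,cv2.convexHull((uv*16).round().astype(np.int32)),1,shift=4); return m>0
def fit(views,x0):
    from scipy.optimize import minimize
    H=[]
    for p,m in views:
        n,l,st,_=cv2.connectedComponentsWithStats(m.astype(np.uint8)); l=l==1+st[1:,4].argmax()
        H.append(hull(np.argwhere(l)[:,::-1].astype(float)))
    def cost(v):
        X=MODEL@Ro.from_euler('z',v[2]).as_matrix().T+[v[0],v[1],v[3] if len(v)>3 else 0]
        return sum(1-(h&(g:=hull(proj(p,X)))).sum()/(h|g).sum() for (p,_),h in zip(views,H))
    best=min((np.r_[x0[0],x0[1],y,x0[3:]] for y in np.arange(x0[2]-1,x0[2]+1,.1)),key=cost)
    d=np.array([.008,.008,.15,.005])[:len(best)]
    r=minimize(cost,best,method='Nelder-Mead',options=dict(initial_simplex=np.vstack([best]+[best+d*e for e in np.eye(len(best))]),xatol=1e-4,fatol=1e-4))
    return r.x,r.fun
E
python3 - <<'E'
from h import *
from plant import sensors, optics, cut_out,landmark_of
V=[]
s=sensors.state()
for c in("scene","side","wrist"):
    p=optics.snapshot(c); r=cut_out(c,"can")
    if c=="wrist": print(np.round(p["mount"],3).tolist()); cv2.imwrite("pics/w0.png",p["img"]); p=wristcam(p,s); print([(d["xyz"],d["confidence"]) for d in landmark_of("wrist","can_handle")[:2]])
    if not r: continue
    print(c,r[0]["confidence"],r[0]["mask"].sum())
    if c!="wrist": V.append((p,r[0]["mask"]))
for v in (V,V[:1],V[1:]): print(fit(v,[.538,.033,.1]))
E
```

```text
scene 0.87 1973
side 0.71 1343
[[0.001, -0.958, -0.288, 0.073], [1.0, 0.0, 0.0, -0.0], [-0.0, -0.288, 0.958, -0.184], [0.0, 0.0, 0.0, 1.0]]
[([0.5334, 0.0326, 0.1727], 0.91)]
wrist 0.82 16448
(array([0.53708167, 0.03390298, 0.68721506]), np.float64(0.15929557452282983))
(array([0.53551988, 0.0341308 , 0.75607521]), np.float64(0.05403404885270169))
(array([0.53424143, 0.03103864, 0.67499171]), np.float64(0.07879564381806536))
```

View pics/w0.png

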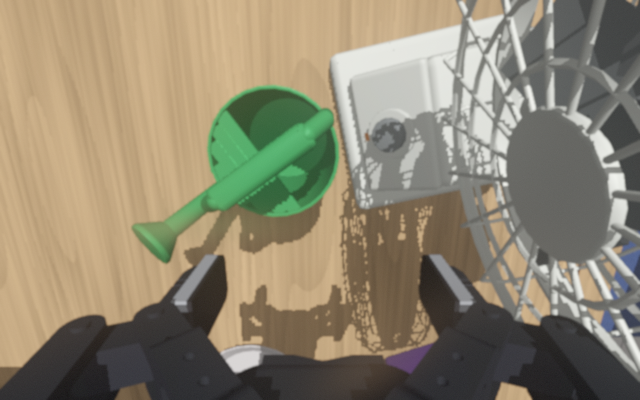

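```bash
python3 - <<'E'
from h import *
from plant import sensors, optics
s=sensors.state(); p=wristcam(optics.snapshot("wrist"),s)
R,t=np.array(p["R"]),np.array(p["t"]); C=-R.T@t
def pl(u,v,z):
    d=R.T@np.linalg.inv(K(p))@[u,v,1]; return C+d*(z-C[2])/d[2]
A,B=pl(210,204,.172),pl(324,120,.172)
print(A,B,(A+B)/2,np.arctan2(*(B-A)[[1,0]]),np.linalg.norm(B-A))
a_,b_=pl(385,130,.067),pl(270,150,.118); print("button",a_,"rim",b_)
# fan base front edge 
E1,E2=pl(333,60,.022),pl(364,207,.022); d=E1-E2; print(E1,E2,np.arctan2(-d[0],d[1]))
print(s['ee_pos'],s['qpos'])
E
```

```text
[0.50135619 0.00737244 0.172     ] [0.57573868 0.06087421 0.172     ] [0.53854743 0.03412333 0.172     ] 0.6235482136617152 0.09162529078687864
button [0.6326428  0.04572128 0.067     ] rim [0.53349005 0.0346875  0.118     ]
[0.58522366 0.11058066 0.022     ] [ 0.62191284 -0.04424039  0.022     ] 0.23268556864547213
[ 5.74979453e-01 -5.26673993e-05  1.92180772e-01] [-2.10157842e-01  1.58418965e-01  1.59701537e+00 -7.64437425e-06
  1.38618242e+00 -2.10103930e-01]
```

```bash
python3 -m inch '[-1,1,2,0,0,0.14,6, -2,2,3,0,0,0.28,6, -3.8,3.3,4,0,0,0.42,6, -3.8,3.3,4,0,0,0.56,6, -3.8,3.3,4,0,0,0.7,6, -3.8,3.3,4,0,0,0.84,6, -3.8,3.3,4,0,0,0.98,6, -3.8,3.3,4,0,0,1.12,6]' 60; python3 -m inch '[0,0,0,0,0,0.14,6, 0,0,0,0,0,0.28,6, 0,0,0,0,0,0.42,6, 0,0,0,0,0,0.56,6, 0,0,0,0,0,0.7,6, 0,0,0,0,0,0.84,6, 0,0,0,0,0,0.98,6, 0,0,0,0,0,1.09,6]' 60
python3 - <<'E'
from h import *
from plant import sensors, optics,landmark_of
s=sensors.state(); p=optics.snapshot("wrist");cv2.imwrite("pics/w1.png",p["img"]); p=wristcam(p,s)
for q in("can_handle","can"): print([(d["xyz"],d["confidence"]) for d in landmark_of("wrist",q)[:2]])
print(s["ee_pos"],Rq(s["ee_rot"]).as_matrix().round(3).tolist(),s["qpos"].round(3))
T=Ro.from_euler('z',.64).as_matrix()
print(proj(p,np.array([[-.045,0,.172],[.045,0,.172],[0,0,.172]])@T.T+[.537,.0335,0]).round())
E
```

```text
t: 2.3
ee_pos: [0.537, 0.033, 0.2322]
ee_rot: [0.0, 0.221, 0.975, -0.0]
force: [-1.0, 0.1, -0.5]
opening: 0.0601
grip_force: 0.0
t: 3.1
ee_pos: [0.537, 0.033, 0.2322]
ee_rot: [0.0, -0.317, 0.949, -0.0]
force: [-0.0, -0.2, 0.1]
opening: 0.0599
grip_force: 0.0
[([0.535, 0.0322, 0.1729], 0.72)]
[([0.5321, 0.0324, 0.0017], 0.97)]
[0.53697265 0.03298866 0.23224443] [[-0.799, -0.601, 0.0], [-0.601, 0.799, -0.0], [-0.0, -0.0, -1.0]] [-0.163  0.037  1.648 -0.     1.456 -2.379]
[[324. 140.]
 [323. 251.]
 [324. 199.]]
```

View pics/w1.png

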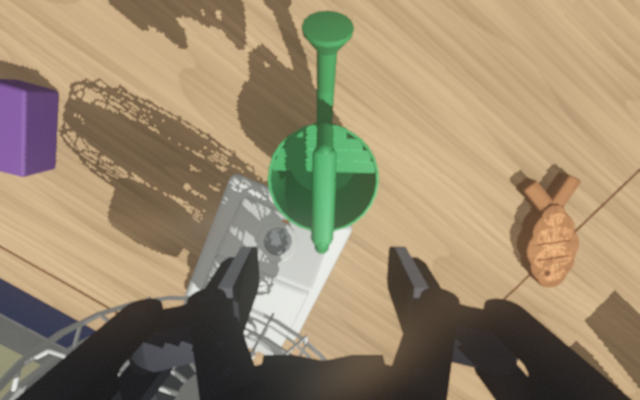

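```bash
python3 -m inch '[0,0,-2.5,0,0,0,6, 0,0,-5,0,0,0,6, 0,0,-6.9,0,0,0,6, 0,0,-7.9,0,0,0,6, 0,0,-7.9,0,0,0,6, 0,0,-7.9,0,0,0,0.8, 0,0,-7.9,0,0,0,0.8, 0,0,-7.9,0,0,0,0.8]' 60;  python3 -m inch '[0,0,0,0,0,0,0.8, 0,0,0,0,0,0,0.8, 0,0,0,0,0,0,0.8, 0,0,0.3,0,0,0,0.8, 0,0,0.6,0,0,0,0.8, 0,0,1.2,0,0,0,0.8, 0,0,2,0,0,0,0.8, 0,0,2,0,0,0,0.8]' 60
```

```text
t: 4.05
ee_pos: [0.5378, 0.0329, 0.1545]
ee_rot: [0.001, -0.314, 0.949, -0.001]
force: [0.5, -0.1, -0.7]
opening: 0.0168
grip_force: 0.0
t: 4.85
ee_pos: [0.5381, 0.0328, 0.1751]
ee_rot: [0.001, -0.314, 0.949, -0.001]
force: [0.6, 0.7, 0.0]
opening: 0.0081
grip_force: 0.0
```

```bash
python3 - <<'E'
from h import *
from plant import sensors, optics,landmark_of
a=optics.snapshot("side")["img"][100:260,200:400]; b=optics.snapshot("wrist")["img"]
for c in("side","wrist"):print([(d["xyz"],d["confidence"]) for d in landmark_of(c,"can_handle")[:2]])
cv2.imwrite("pics/c2.png",np.hstack([cv2.resize(a,(500,400)),cv2.resize(b[:,170:470],(300,400))]))
E
```

```text
[([0.5352, 0.0294, 0.1721], 0.9)]
[([0.5335, 0.03, 0.1775], 0.83)]
```

View pics/c2.png

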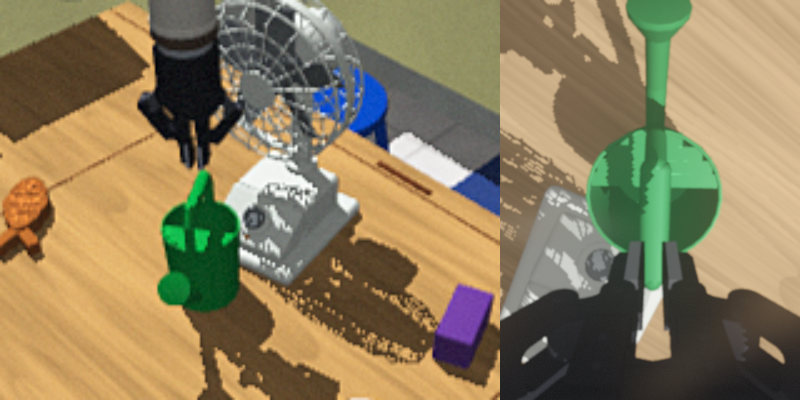

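```bash
python3 - <<'E'
from h import *
from plant import sensors, optics,cut_out
s=sensors.state(); p=optics.snapshot("wrist"); q=optics.snapshot("side"); sc=optics.snapshot("scene")
w=wristcam(p,s); e=s["ee_pos"]
X=np.array([e,e+[0,0,.0187],[.537,.0335,.172],[.537,.0335,.118]]); print(e,s["opening"])
for c in (w,q,sc): print(proj(c,X).round(1).tolist())
u,v=proj(q,X[2:3])[0].astype(int); a=q["img"][v-30:v+30,u-40:u+40]
u2,v2=proj(sc,X[2:3])[0].astype(int); b=sc["img"][v2-30:v2+30,u2-40:u2+40]
print(u,v,u2,v2)
cv2.imwrite("pics/c3.png",np.vstack([cv2.resize(x,(400,300),interpolation=cv2.INTER_NEAREST) for x in(a,b)]))
E
```

```text
[0.53680997 0.0330138  0.17300179] 0.007785764459036174
[[323.4, 227.3], [323.4, 240.0], [323.8, 227.3], [323.6, 200.9]]
[[278.6, 176.2], [278.2, 171.6], [278.5, 176.4], [279.6, 189.1]]
[[313.9, 165.8], [313.9, 160.4], [314.0, 166.0], [313.8, 180.8]]
278 176 313 165
```

View pics/c3.png

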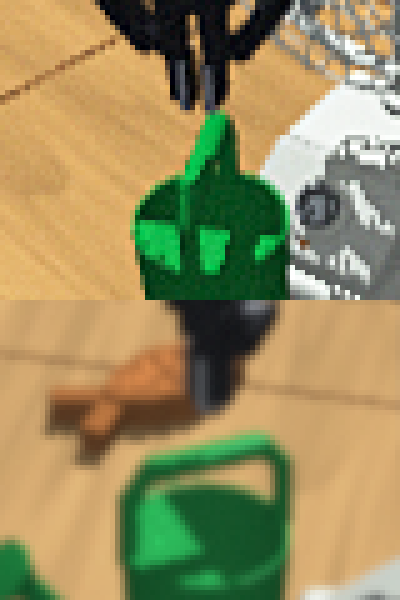

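The fingers missed the bar. All three views show the tips about 28 mm farther back than the reported TCP, so I'll go lower and let the contact confirm it.

```bash
python3 -m inch '[0,0,0,0,0,0,6, 0,0,0,0,0,0,6, 0,0,0,0,0,0,6, 0,0,-1.5,0,0,0,6, 0,0,-3,0,0,0,6, 0,0,-4.2,0,0,0,6, 0,0,-4.8,0,0,0,6, 0,0,-4.8,0,0,0,6]' 60;  python3 -m inch '[0,0,0,0,0,0,0.8, 0,0,0,0,0,0,0.8, 0,0,0,0,0,0,0.8, 0,0,0,0,0,0,0.8, 0,0,0,0,0,0,0.8, 0,0,0,0,0,0,0.8, 0,0,0,0,0,0,0.8, 0,0,0,0,0,0,0.8]' 60
```

```text
t: 6.0
ee_pos: [0.5358, 0.0331, 0.1234]
ee_rot: [-0.001, -0.314, 0.949, 0.001]
force: [-0.2, 0.4, -0.3]
opening: 0.0601
grip_force: 0.0
t: 6.8
ee_pos: [0.5378, 0.0331, 0.1261]
ee_rot: [0.001, -0.314, 0.949, -0.0]
force: [-0.3, 1.4, 5.4]
opening: 0.0164
grip_force: 60.3
```

```bash
python3 -m inch '[0,0,0.3,0,0,0,0.8, 0,0,0.6,0,0,0,0.8, 0,0,1.2,0,0,0,0.8, 0,0,2,0,0,0,0.8, 0,0,3,0,0,0,0.8, 0,0,4,0,0,0,0.8, 0,0,5,0,0,0,0.8, 0,0,5,0,0,0,0.8]' 60
python3 - <<'E'
from h import *
from plant import sensors, optics,landmark_of
s=sensors.state();print(s["ee_pos"],s["force"],s["opening"],s["grip_force"])
ims=[]
for c,(v,u) in dict(side=(160,279),scene=(165,313)).items():
    p=optics.snapshot(c)
    for q in("can","can_handle"):print(c,q,[(d["xyz"],round(d["confidence"],2)) for d in landmark_of(c,q)[:1]])
    ims.append(cv2.resize(p["img"][v-60:v+70,u-65:u+65],(400,400)))
cv2.imwrite("pics/c4.png",np.hstack(ims))
E
```

```text
t: 7.6
ee_pos: [0.5384, 0.0328, 0.1776]
ee_rot: [0.002, -0.314, 0.949, -0.001]
force: [0.0, -0.3, -2.7]
opening: 0.0162
grip_force: 59.2
[0.53842765 0.03276204 0.17762666] [ 0.04144778 -0.31276897 -2.72868834] 0.016249668601475725 59.23438847064972
side can [([0.5383, 0.0348, 0.0473], 0.6)]
side can_handle [([0.5368, 0.0317, 0.2233], 0.91)]
scene can [([0.5369, 0.0324, 0.0493], 0.92)]
scene can_handle [([0.5365, 0.0286, 0.2207], 0.64)]
```

View pics/c4.png

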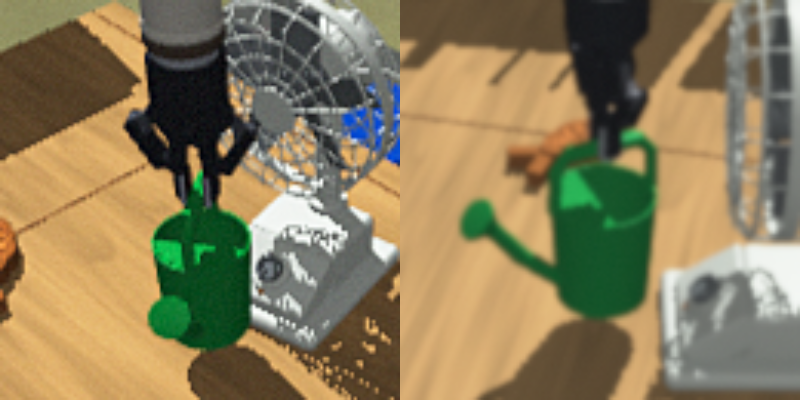

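```bash
python3 -m inch '[-0.2,-1,0,0,0,-0.02,0.8, -0.5,-3,0,0,0,-0.05,0.8, -0.9,-5.5,0,0,0,-0.1,0.8, -1.4,-8.5,0,0,0,-0.15,0.8, -1.8,-11.5,0,0,0,-0.2,0.8, -2.3,-14.5,0,0,0,-0.25,0.8, -2.8,-17.5,0,0,0,-0.3,0.8, -3.2,-20,0,0,0,-0.35,0.8]' 60
python3 -m inch '[-0.5,-3,0,0,0,-0.05,0.8, -0.9,-6,0,0,0,-0.1,0.8, -1.4,-9,0,0,0,-0.15,0.8, -1.8,-11.5,0,0,0,-0.2,0.8, -2.1,-13,0,0,0,-0.22,0.8, -2.3,-14,0,0,0,-0.25,0.8, -2.35,-14.35,0,0,0,-0.25,0.8, -2.35,-14.35,0,0,0,-0.25,0.8]' 60
python3 - <<'E'
from h import *
from plant import sensors, optics,landmark_of,cut_out
s=sensors.state();print(s["ee_pos"],s["qpos"].round(2),s["force"])
from scipy.optimize import minimize
old=cv2.imread("pics/side0.png")
p=optics.snapshot("side"); cv2.imwrite("pics/s5.png",p["img"])
for c in("side","scene"):
    if c=="scene": optics.snapshot("scene")
    for q in("can","can_handle","saucer","saucer_in"):print(c,q,[(np.round(d["xyz"],4),round(d["confidence"],2)) for d in landmark_of(c,q)[:1]])
# saucer ring vs white mask in old side picture
hsv=cv2.cvtColor(old,cv2.COLOR_BGR2HSV); m=((hsv[...,1]<45)&(hsv[...,2]>60)).astype(np.uint8); m[:255]=0;m[310:]=0;m[:,:310]=0;m[:,378:]=0
n,l,st,_=cv2.connectedComponentsWithStats(m); k=1+st[1:,4].argmax(); print(st[k]); h=hull(np.argwhere(l==k)[:,::-1].astype(float))
def cost(v):
    g=hull(proj(p,np.vstack([ring(.078,.018),ring(.05,0)])+[v[0],v[1],0])); return 1-(g&h).sum()/(g|h).sum()
r=minimize(cost,[.4815,-.31],method='Nelder-Mead',options=dict(initial_simplex=[[.4815,-.31],[.49,-.31],[.4815,-.302]],xatol=1e-4,fatol=1e-4)); print(r.x,r.fun)
E
```

```text
t: 8.7
ee_pos: [0.5041, -0.1692, 0.175]
ee_rot: [-0.0, -0.142, 0.99, -0.0]
force: [-0.7, -0.1, -2.6]
opening: 0.0163
grip_force: 59.2
t: 9.5
ee_pos: [0.4815, -0.3102, 0.1751]
ee_rot: [-0.0, -0.02, 1.0, 0.0]
force: [0.1, -0.6, -2.5]
opening: 0.0164
grip_force: 59.2
[ 0.48147877 -0.31018761  0.17506032] [-0.78  0.17  1.62  0.    1.35 -2.39] [ 0.1360059  -0.55539644 -2.46864145]
side can [(array([ 0.4793, -0.3093,  0.0478]), 0.59)]
side can_handle [(array([ 0.4802, -0.3124,  0.2207]), 0.62)]
side saucer [(array([ 0.4807, -0.3145, -0.006 ]), 0.76)]
side saucer_in [(array([ 0.4825, -0.3118,  0.0069]), 0.79)]
scene can [(array([ 0.4798, -0.3067,  0.0483]), 0.57)]
scene can_handle [(array([ 0.4818, -0.3096,  0.2228]), 0.89)]
scene saucer [(array([ 0.4809, -0.3119, -0.0014]), 0.73)]
scene saucer_in []
[ 318  260   53   44 1833]
[ 0.47917422 -0.31088574] 0.04065877509006688
```

```bash
python3 -m inch '[0,-0.15,-1,0,0,0,0.8, 0,-0.15,-2,0,0,0,0.8, 0,-0.15,-2.8,0,0,0,0.8, 0,-0.15,-3.3,0,0,0,0.8, 0,-0.15,-3.7,0,0,0,0.8, 0,-0.15,-4,0,0,0,0.8, 0,-0.15,-4.1,0,0,0,0.8, 0,-0.15,-4.1,0,0,0,0.8]' 60
python3 -m inch '[0,0,-0.05,0,0,0,0.8, 0,0,-0.1,0,0,0,0.8, 0,0,-0.15,0,0,0,0.8, 0,0,-0.2,0,0,0,0.8, 0,0,-0.25,0,0,0,0.8, 0,0,-0.3,0,0,0,0.8, 0,0,-0.35,0,0,0,0.8, 0,0,-0.35,0,0,0,0.8]' 60
```

```text
t: 10.8
ee_pos: [0.4816, -0.3121, 0.1343]
ee_rot: [0.0, -0.02, 1.0, -0.0]
force: [-0.2, 0.1, -2.6]
opening: 0.0163
grip_force: 59.2
t: 11.6
ee_pos: [0.4817, -0.3121, 0.1313]
ee_rot: [0.0, -0.02, 1.0, -0.0]
force: [-0.3, 1.6, 1.2]
opening: 0.0161
grip_force: 59.7
```

```bash
python3 -m inch '[0,0,-0.03,0,0,0,0.8, 0,0,-0.06,0,0,0,0.8, 0,0,-0.06,0,0,0,0.8, 0,0,-0.06,0,0,0,0.8, 0,0,-0.06,0,0,0,0.8, 0,0,-0.06,0,0,0,0.8, 0,0,-0.06,0,0,0,0.8, 0,0,-0.06,0,0,0,0.8]' 60
python3 - <<'E'
from h import *
from plant import sensors, optics,landmark_of
ims=[]
for c,(v,u) in dict(side=(270,345),scene=(270,265)).items():
    p=optics.snapshot(c)
    for q in("can","can_handle","saucer","saucer_in"):print(c,q,[(np.round(d["xyz"],4),round(d["confidence"],2)) for d in landmark_of(c,q)[:1]])
    ims.append(cv2.resize(p["img"][v-75:v+55,u-65:u+65],(400,400),interpolation=cv2.INTER_CUBIC))
cv2.imwrite("pics/c6.png",np.hstack(ims))
E
```

```text
t: 12.4
ee_pos: [0.4819, -0.3123, 0.1313]
ee_rot: [0.001, -0.02, 1.0, -0.0]
force: [-2.0, 2.7, 6.1]
opening: 0.0168
grip_force: 60.2
side can [(array([ 0.4832, -0.3101,  0.007 ]), 0.77)]
side can_handle [(array([ 0.4807, -0.3113,  0.1757]), 0.96)]
side saucer [(array([ 0.4814, -0.3132,  0.0005]), 0.88)]
side saucer_in [(array([ 0.4807, -0.3107,  0.005 ]), 0.95)]
scene can [(array([ 0.4822, -0.3107,  0.0046]), 0.78)]
scene can_handle [(array([ 0.4799, -0.3137,  0.1792]), 0.85)]
scene saucer [(array([ 0.4802, -0.3121, -0.0034]), 0.56)]
scene saucer_in []
```

View pics/c6.png

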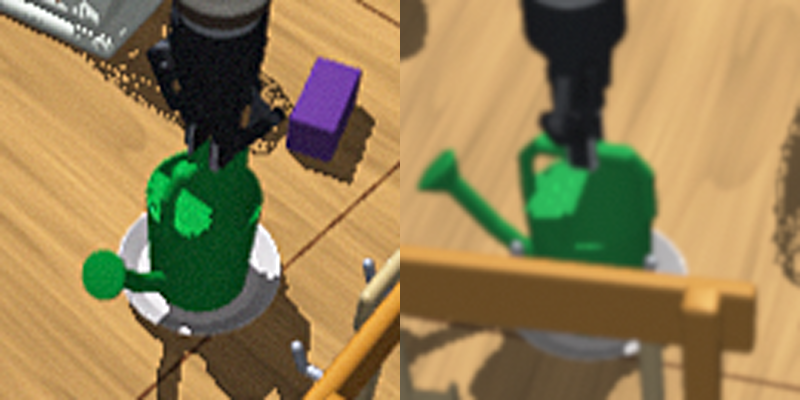

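```bash
python3 -m inch '[0,0,0,0,0,0,1.8, 0,0,0,0,0,0,2.2, 0,0,0,0,0,0,3, 0,0,0,0,0,0,4.5, 0,0,0,0,0,0,5, 0,0,0,0,0,0,5, 0,0,0.5,0,0,0,5, 0,0,1.5,0,0,0,5]' 20; python3 -m inch '[0,0,2,0,0,0,5, 0,0,5,0,0,0,5, 0,0,9,0,0,0,5, 0,0,12,0,0,0,5, 0,0,15,0,0,0,4, 0,0,16,0,0,0,2, 0,0,16,0,0,0,0, 0,0,16,0,0,0,0]' 20
python3 - <<'E'
from h import *
from plant import sensors, optics,landmark_of
s=sensors.state();print(s["ee_pos"],s["qpos"].round(2),s["opening"])
for c in("side","scene","wrist"):
    w=optics.snapshot(c); 
    for q in("can","can_handle","saucer_in","fan_button_top","fan","fan_head"):print(c,q,[(np.round(d["xyz"],4),round(d["confidence"],2)) for d in landmark_of(c,q)[:1]])
E
```

```text
t: 13.7
ee_pos: [0.481, -0.3116, 0.1448]
ee_rot: [-0.001, -0.02, 1.0, 0.001]
force: [-0.2, 0.2, 0.4]
opening: 0.0501
grip_force: 0.0
t: 14.5
ee_pos: [0.4811, -0.3116, 0.3036]
ee_rot: [-0.001, -0.02, 1.0, 0.001]
force: [-0.0, 0.0, -0.6]
opening: 0.0003
grip_force: 0.0
[ 0.48106866 -0.31163353  0.30361195] [-0.79  0.11  1.44 -0.    1.6  -2.4 ] 0.0002596356944507006
side can [(array([ 0.4783, -0.3147,  0.0058]), 0.74)]
side can_handle [(array([ 0.4791, -0.3128,  0.1757]), 0.85)]
side saucer_in [(array([ 0.4834, -0.3128,  0.0022]), 0.96)]
side fan_button_top [(array([0.635 , 0.0438, 0.0666]), 0.61)]
side fan [(array([ 7.016e-01,  5.110e-02, -1.000e-04]), 0.98)]
side fan_head [(array([0.7015, 0.0519, 0.2666]), 0.71)]
scene can [(array([ 0.4825, -0.3099,  0.0032]), 0.72)]
scene can_handle [(array([ 0.4821, -0.3166,  0.1814]), 0.56)]
scene saucer_in []
scene fan_button_top [(array([0.6322, 0.0396, 0.0662]), 0.43)]
scene fan [(array([0.6979, 0.0583, 0.0024]), 0.87)]
scene fan_head [(array([0.6999, 0.0557, 0.2632]), 0.97)]
wrist can [(array([ 0.4814, -0.3109,  0.0073]), 0.59)]
wrist can_handle []
wrist saucer_in []
wrist fan_button_top [(array([0.6325, 0.0449, 0.0682]), 0.65)]
wrist fan [(array([0.7008, 0.0516, 0.0017]), 0.69)]
wrist fan_head []
```

```bash
python3 -m inch '[0.8,3,0,0,0,0,0, 1.6,7,0,0,0,0,0, 2.5,11.5,0,0.02,-0.1,0,0, 3.4,16,0,0.04,-0.2,0,0, 4.3,20.5,0,0.06,-0.3,0,0, 5.2,25,0,0.08,-0.4,0,0, 6,29.5,-2,0.1,-0.5,0,0, 6.8,33.6,-4,0.121,-0.598,0,0]' 60; python3 -m inch '[0,0,-1,0,0,0,0, 0,0,-2,0,0,0,0, 1,0.3,-5,0,0,0,0, 2.5,0.6,-8,0,0,0,0, 4,1,-11,0,0,0,0, 5.5,1.3,-14,0,0,0,0, 6.6,1.5,-17,0,0,0,0, 6.6,1.5,-17,0,0,0,0]' 60
python3 - <<'E'
from h import *
from plant import sensors, optics,landmark_of
s=sensors.state();R=Rq(s["ee_rot"]).as_matrix();e=s["ee_pos"];z=R[:,2]
print(e,z,s["qpos"].round(2),s["force"])
B=np.array([.633,.043,.067]); print("along",(B-e)@z,"lateral world",(B-e)-((B-e)@z)*z)
ims=[]
for c in("side","scene","wrist"):
    p=optics.snapshot(c)
    for q in("fan_button_top",):print(c,q,[(np.round(d["xyz"],4),round(d["confidence"],2)) for d in landmark_of(c,q)[:1]])
    if c=="wrist": p=wristcam(p,s)
    pr=proj(p,np.array([e,e-.028*z,B])); print(pr.round(1).tolist())
    u,v=pr[2].astype(int); h=30 if c!="wrist" else 70
    u=min(max(u,h),640-h);v=min(max(v,h),400-h);print(u,v)
    ims.append(cv2.resize(p["img"][v-h:v+h,u-h:u+h],(266,266),interpolation=cv2.INTER_CUBIC))
cv2.imwrite("pics/c7.png",np.hstack(ims))
E
```

```text
t: 16.35
ee_pos: [0.55, 0.0254, 0.2664]
ee_rot: [0.299, -0.019, 0.953, 0.054]
force: [1.5, 0.5, -0.7]
opening: 0.0001
grip_force: 0.0
t: 17.15
ee_pos: [0.6148, 0.0382, 0.0908]
ee_rot: [0.292, -0.018, 0.955, 0.054]
force: [-2.2, 1.4, -0.1]
opening: 0.0004
grip_force: 0.0
[0.61482299 0.03817304 0.09076717] [ 0.55579791  0.11442754 -0.82340453] [-0.29 -0.04  2.15  0.54  0.55 -2.3 ] [-2.22374733  1.3889339  -0.05608486]
along 0.03022507712036482 lateral world [0.00137798 0.00136837 0.00112029]
side fan_button_top [(array([0.6313, 0.0419, 0.0703]), 0.42)]
[[296.6, 183.9], [293.6, 181.2], [299.8, 186.0]]
299 186
scene fan_button_top [(array([0.6356, 0.041 , 0.0663]), 0.37)]
[[339.4, 190.7], [334.4, 184.5], [345.2, 196.7]]
345 196
wrist fan_button_top [(array([0.6303, 0.0408, 0.0651]), 0.9)]
[[323.1, 225.0], [323.2, 244.9], [325.0, 211.4]]
325 211
```

View pics/c7.png

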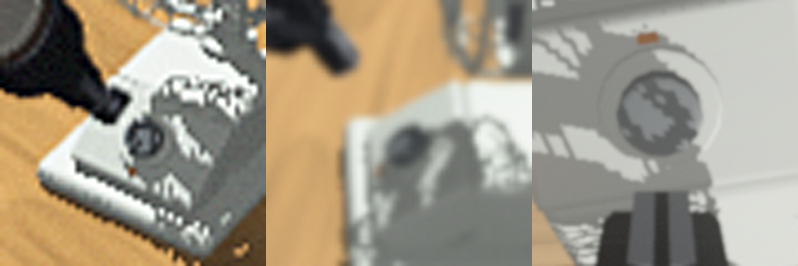

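```bash
python3 -m inch '[0.56,0.11,-0.82,0,0,0,0, 1.1,0.23,-1.65,0,0,0,0, 1.56,0.32,-2.3,0,0,0,0, 1.9,0.4,-2.8,0,0,0,0, 2.2,0.46,-3.3,0,0,0,0, 2.4,0.49,-3.5,0,0,0,0, 2.5,0.51,-3.7,0,0,0,0, 2.5,0.51,-3.7,0,0,0,0]' 60; python3 -m inch '[0.06,0.01,-0.08,0,0,0,0, 0.11,0.02,-0.16,0,0,0,0, 0.17,0.03,-0.25,0,0,0,0, 0.22,0.05,-0.33,0,0,0,0, 0.28,0.06,-0.41,0,0,0,0, 0.34,0.07,-0.49,0,0,0,0, 0.39,0.08,-0.58,0,0,0,0, 0.39,0.08,-0.58,0,0,0,0]' 60
```

```text
t: 18.25
ee_pos: [0.6405, 0.0441, 0.0579]
ee_rot: [0.295, -0.019, 0.954, 0.054]
force: [0.3, 0.8, -0.0]
opening: 0.0002
grip_force: 0.0
t: 19.05
ee_pos: [0.6443, 0.0449, 0.0521]
ee_rot: [0.295, -0.019, 0.954, 0.054]
force: [-0.0, 0.3, 0.4]
opening: -0.0002
grip_force: 0.0
```

```bash
python3 -m inch '[0.06,0.01,-0.08,0,0,0,0, 0.11,0.02,-0.16,0,0,0,0, 0.17,0.03,-0.25,0,0,0,0, 0.22,0.05,-0.33,0,0,0,0, 0.28,0.06,-0.41,0,0,0,0, 0.34,0.07,-0.49,0,0,0,0, 0.39,0.08,-0.58,0,0,0,0, 0.39,0.08,-0.58,0,0,0,0]' 60
```

```text
t: 19.85
ee_pos: [0.6483, 0.0457, 0.0463]
ee_rot: [0.295, -0.019, 0.954, 0.054]
force: [-0.5, 0.4, -0.2]
opening: -0.0
grip_force: 0.0
```

```bash
python3 -m inch '[0.06,0.01,-0.08,0,0,0,0, 0.11,0.02,-0.16,0,0,0,0, 0.17,0.03,-0.25,0,0,0,0, 0.22,0.05,-0.33,0,0,0,0, 0.28,0.06,-0.41,0,0,0,0, 0.28,0.06,-0.41,0,0,0,0, 0.28,0.06,-0.41,0,0,0,0, 0.28,0.06,-0.41,0,0,0,0]' 60
```

```text
t: 20.65
ee_pos: [0.6511, 0.0463, 0.0424]
ee_rot: [0.296, -0.019, 0.954, 0.054]
force: [0.2, -0.3, -0.0]
opening: 0.0
grip_force: 0.0
```

```bash
python3 -m inch '[0.06,0.01,-0.08,0,0,0,0, 0.11,0.02,-0.16,0,0,0,0, 0.17,0.03,-0.25,0,0,0,0, 0.22,0.05,-0.33,0,0,0,0, 0.22,0.05,-0.33,0,0,0,0, 0.22,0.05,-0.33,0,0,0,0, 0.22,0.05,-0.33,0,0,0,0, 0.22,0.05,-0.33,0,0,0,0]' 60
```

```text
t: 21.45
ee_pos: [0.6533, 0.0468, 0.0392]
ee_rot: [0.296, -0.019, 0.954, 0.054]
force: [-0.4, 0.3, -0.1]
opening: -0.0001
grip_force: 0.0
```

```bash
python3 -m inch '[0.06,0.01,-0.08,0,0,0,0, 0.11,0.02,-0.16,0,0,0,0, 0.17,0.03,-0.25,0,0,0,0, 0.22,0.05,-0.33,0,0,0,0, 0.22,0.05,-0.33,0,0,0,0, 0.22,0.05,-0.33,0,0,0,0, 0.22,0.05,-0.33,0,0,0,0, 0.22,0.05,-0.33,0,0,0,0]' 60
python3 - <<'E'
from h import *
from plant import sensors, optics
s=sensors.state();z=Rq(s["ee_rot"]).as_matrix()[:,2];e=s["ee_pos"];ims=[]
print(s["force"])
for c in("side","scene","wrist"):
    p=optics.snapshot(c)
    if c=="wrist": p=wristcam(p,s)
    pr=proj(p,np.array([e,e-.03*z])); print(pr.round(1).tolist())
    u,v=pr[1].astype(int); h=30 if c!="wrist" else 70; print(u,v)
    ims.append(cv2.resize(p["img"][v-h:v+h,u-h:u+h],(266,266),interpolation=cv2.INTER_CUBIC))
cv2.imwrite("pics/c8.png",np.hstack(ims))
E
```

```text
t: 22.25
ee_pos: [0.6555, 0.0472, 0.0358]
ee_rot: [0.296, -0.019, 0.954, 0.054]
force: [-0.0, -0.7, 0.7]
opening: -0.0
grip_force: 0.7
[-0.04277447 -0.71583906  0.71380213]
[[303.9, 189.1], [300.9, 186.6]]
300 186
[[352.1, 204.8], [347.0, 198.5]]
346 198
[[323.1, 225.1], [323.2, 246.6]]
323 246
```

View pics/c8.png

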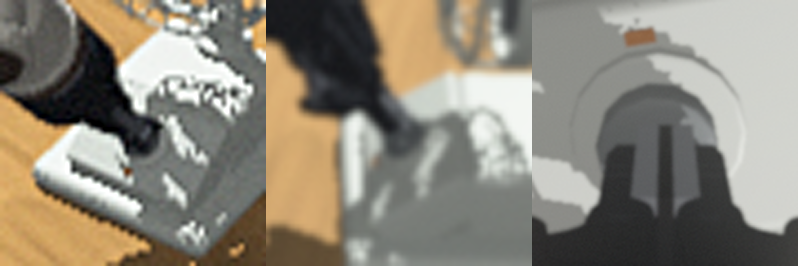

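```bash
python3 -m inch '[0.06,0.01,-0.08,0,0,0,0, 0.11,0.02,-0.16,0,0,0,0, 0.17,0.03,-0.25,0,0,0,0, 0.22,0.05,-0.33,0,0,0,0, 0.22,0.05,-0.33,0,0,0,0, 0.22,0.05,-0.33,0,0,0,0, 0.22,0.05,-0.33,0,0,0,0, 0.22,0.05,-0.33,0,0,0,0]' 60
```

```text
t: 23.2
ee_pos: [0.6577, 0.0478, 0.0326]
ee_rot: [0.296, -0.019, 0.954, 0.054]
force: [-3.3, -1.2, 2.7]
opening: -0.0002
grip_force: 1.9
```

```bash
python3 -m inch '[0.03,0.01,-0.04,0,0,0,0, 0.06,0.01,-0.08,0,0,0,0, 0.08,0.02,-0.12,0,0,0,0, 0.11,0.02,-0.16,0,0,0,0, 0.14,0.03,-0.2,0,0,0,0, 0.14,0.03,-0.2,0,0,0,0, 0.14,0.03,-0.2,0,0,0,0, 0.14,0.03,-0.2,0,0,0,0]' 60
```

```text
t: 24.0
ee_pos: [0.6589, 0.0481, 0.0309]
ee_rot: [0.296, -0.019, 0.954, 0.054]
force: [-12.2, -3.0, 12.0]
opening: -0.0003
grip_force: 8.2
```

Contact force is about 17 N along the button axis, so the button is fully down. Backing off along the axis.

```bash
python3 -m inch '[-0.28,-0.06,0.41,0,0,0,0, -0.84,-0.17,1.2,0,0,0,0, -1.7,-0.34,2.5,0,0,0,0, -2.8,-0.57,4.1,0,0,0,0, -4.5,-0.9,6.6,0,0,0,0, -6.2,-1.2,9,0,0,0,0, -8,-1.6,11.5,0,0,0,0, -10,-2,14.5,0,0,0,0]' 60; python3 -m inch '[-2,0,1,0,0,0,0, -3,0,2,0,0,0,0, -3,0,2,0,0,0,0, -3,0,2,0,0,0,0, -3,0,2,0,0,0,0, -3,0,2,0,0,0,0, -3,0,2,0,0,0,0, -3,0,2,0,0,0,0]' 60
python3 - <<'E'
import numpy as np
from plant import sensors, optics,landmark_of
for c in("side","scene"):
    optics.snapshot(c)
    for q in("can","can_handle","saucer","saucer_in","fan_button_top","fish","block"):print(c,q,[(np.round(d["xyz"],4),round(d["confidence"],2)) for d in landmark_of(c,q)[:1]])
E
```

```text
t: 24.8
ee_pos: [0.5577, 0.0283, 0.1753]
ee_rot: [0.295, -0.019, 0.954, 0.054]
force: [0.9, -0.9, 1.1]
opening: 0.0
grip_force: 0.0
t: 25.6
ee_pos: [0.529, 0.0282, 0.195]
ee_rot: [0.295, -0.019, 0.954, 0.054]
force: [-0.5, 0.1, 0.6]
opening: -0.0
grip_force: 0.0
side can [(array([ 0.481 , -0.3097,  0.0042]), 0.75)]
side can_handle [(array([ 0.481 , -0.3157,  0.1786]), 0.93)]
side saucer [(array([ 0.4805, -0.3132, -0.0014]), 0.62)]
side saucer_in [(array([ 0.4832, -0.3098,  0.0048]), 0.66)]
side fan_button_top [(array([0.633 , 0.0419, 0.0661]), 0.54)]
side fish [(array([ 0.4432,  0.3347, -0.    ]), 0.92)]
side block [(array([ 0.7124, -0.2756,  0.0019]), 0.63)]
scene can [(array([ 0.4805, -0.3112,  0.0055]), 0.62)]
scene can_handle [(array([ 0.484 , -0.3118,  0.1772]), 0.85)]
scene saucer []
scene saucer_in []
scene fan_button_top [(array([0.6298, 0.0408, 0.0617]), 0.48)]
scene fish []
scene block [(array([ 0.7159, -0.2749,  0.0009]), 0.79)]
```

```bash
python3 -c "
from plant import close_job; print(close_job())"
```

```text
the job is handed in; nothing more can be done
None
```

The can is upright in the middle of the saucer, set there without dropping it. The fan button was then pressed to its stop (about 17 N against the 5 N needed) and released. The job is handed in at about 26 s; the first try at gripping the can's handle closed above the bar, so I went lower and gripped it again.

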